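# Hang up the T-square, present the chisel

## Task

I have finished marking out and want to chop the joint: hang the T-square by its eye on the peg of the stand and let go of it, then draw the chisel (the rack tool whose handle ends in a wide knob) out of the sloping rack and turn it level, ready for me to take. Finish while still holding it in the gripper, level and still, with all of it more than 20 cm above the bench. Leave the other two tools in the rack and do not push the other things on the bench about.

Things in the scene. Friction and masses are not known exactly. Their poses are not given: they have to be found in the camera images.
- square: T-square standing upright on its stock like an upside-down T. Stock: dark wood 28 (x) x 130 (y) x 22 mm. Blade: aluminium, 6 mm thick (x), 50 mm wide (y), rising from the stock's middle to 192 mm above its underside, with a round eye. Origin: centre of the underside; z up the blade, x the blade's normal and the eye's axis. About 0.16 kg. Grip it by the blade's top, above the eye.
- square_eye (a point): centre of the T-square's round eye, 26 mm in diameter, through the blade, 132 mm above the stock's underside and 60 mm below the blade's top
- square_top (a point): middle of the blade's top edge
- stand: wooden stand fixed to the bench: base 120 (x) x 130 (y) x 15 mm, post 24 (x) x 40 (y) mm, 202 mm high, its front face at x = 0 of the stand; from that face one steel peg, 10 mm in diameter, juts 75 mm towards the stand's -x, rising 10 mm. Origin: on the bench under the peg's root; z up.
- peg_root (a point): where the peg's centre line leaves the post's face, 180 mm above the bench
- peg_tip (a point): centre of the peg's free end, 75 mm out from the post and 190 mm above the bench (the round end stands 5 mm further out)
- rack: wooden rack fixed to the bench: block with three square sockets (16 mm, 61 mm deep) 80 mm apart in a row along y, on a base 130 (x) x 250 (y) x 12 mm. Sockets slope at 45 degrees: handles point up and to the rack's +x. Sloping face 55 mm wide, its top edge 95 mm above the bench. Origin: on the bench at mid-row; middle socket's mouth at x = 46, z = 75 mm.
- chisel: chisel in any of the sockets, the only tool whose handle ends in a wide knob. Wooden handle 24 mm in diameter for 85 mm from the shoulder, then a 36 mm knob, 120 mm in all; steel shank (14 mm) and blade, 55 mm, in the socket. Origin: shoulder's centre, on the rack face; z towards the knob. 0.15 kg, balance point 42 mm up the handle. Sags up to 6 degrees in its socket; draw it 60 mm along its axis to free it.
- chisel_tip (a point): cutting end of the chisel, 55 mm below the shoulder
- chisel_butt (a point): end of the chisel's knob, 120 mm from the shoulder
- awl: tool in another socket of the rack, plain straight handle 24 mm in diameter, 85 mm long, no knob: leave it in the rack. Origin and axes as for the chisel
- file: tool in another socket of the rack, plain handle 100 mm long, tapering from 24 mm to 20 mm in diameter, no knob: leave it in the rack. Origin and axes as for the chisel
- tape: bystander: tape measure 65 x 34 x 62 mm, origin under its centre
- glue: bystander: glue bottle 56 mm in diameter, 150 mm high, origin under its centre
- offcut: bystander: plywood offcut 100 x 50 x 18 mm, origin under its centre
- pencil: bystander: pencil 150 x 9 x 9 mm along its x, origin under its centre
- screwjar: bystander: jar of screws 60 mm in diameter, 75 mm high, origin under its centre
- drill: bystander: cordless drill standing on its battery, 220 mm high, reaching 160 mm to its +x (the bit); origin under the battery's centre
- mallet: bystander: wooden mallet lying on the bench, head 60 x 100 x 60 mm centred 120 mm to +x, handle 26 mm thick reaching 110 mm to -x of its origin
There are look-alikes about, which are no part of the job. Leave any black or red look-alike of the chisel alone.

How it is judged (in metres and radians):
On the way, in this order (a step that is already met when the one before it is completed fails the run):
1. the T-square hangs by its eye on the peg, let go (x of square_eye in the frame of stand between -0.072 and -0.01 m and y of square_eye in the frame of stand between -0.012 and 0.012 m and z of square_eye in the frame of stand between 0.165 and 0.195 m and angle between square's own z axis and vertical below 0.35 rad and contact force between square and stand above 0.3 N and contact force between square and the fingers below 0.1 N and height (world z) of square above 0.02 m), for 0.3 s.
2. the chisel is drawn clear of the rack in the gripper (contact force between chisel and rack below 0.05 N and contact force between chisel and the fingers above 1 N and (z of chisel_tip in the frame of rack above 0.085 m or x of chisel_tip in the frame of rack above 0.12 m)), for 0.1 s.
At the end, for the whole second after the job is handed in: T-square hangs by its eye on the peg, released, off the bench, within 20 deg of upright. Chisel held by the fingers alone, level within 12 deg, both ends over 200 mm above the bench, still. Other rack tools within 30 mm, bystanders within 40 mm of their starts (all of step 1 and angle between chisel's own z axis and vertical between 1.3608 and 1.7808 rad and height (world z) of each of chisel_tip, chisel_butt above 0.2 m and contact force between chisel and the fingers above 1 N and contact force between chisel and rack below 0.05 N and contact force between chisel and stand below 0.05 N and contact force between chisel and square below 0.05 N and contact force between chisel and drill below 0.05 N and linear speed of chisel below 0.03 m/s and angular speed of chisel below 0.15 rad/s and distance of each of awl, file from where it was at the start of the episode below 0.03 m and distance of each of tape, glue, offcut, pencil, screwjar, drill, mallet from where it was at the start of the episode below 0.04 m and linear speed of square below 0.05 m/s); the arm keeps its last pose, push and grip.
It fails at once if a bystander is pushed more than 40 mm (distance of any of tape, glue, offcut, pencil, screwjar, drill, mallet from where it was at the start of the episode above 0.04 m).
It fails at once if the awl or the file is drawn out of the rack or displaced by 30 mm (distance of any of awl, file from where it was at the start of the episode above 0.03 m).
It also fails if it takes over 58 s, if anything falls off the work surface, if the arm or the gripper's body presses on something with over 40 N, if the wrist force passes 120 N, or if a joint passes its speed limit or range.

## Robot

A 6-joint arm with a two-finger parallel gripper is mounted at the origin on the work surface. World frame = base frame: x ahead of the robot, y to its left, z up, the work surface at z = 0. Lengths are in mm, angles in degrees, forces in N, time in s.
With the tool pointing down it reaches from about 300 to 850 mm from the base axis. Payload 4.2 kg.
Tool frame: the origin (TCP) lies midway between the tips of the shut fingers; the grasp point (between the pads) lies 19 mm behind it (env.grip_point_offset is the distance from the TCP to the grasp point, in mm); z points along the fingers, x is the direction in which the jaws open and shut, and the axes are right-handed (so a half turn about z gives the same grasp; the last joint's range is limited). The gripper opens to 91 mm and grips with 3 to 60 N. Pads are 32 mm wide; open, the fingers measure 118 mm over their backs; the gripper's body (76 mm by 178 mm) begins 60 mm behind the grasp point.
Start: joints at [74.485, 18.312, 89.639, -0, 72.044, -1.146], TCP at [142.704, 557.027, 213.976] pointing down, gripper open.
Joint ranges: [-177.97, 177.97], [-48.28, 115.42], [12.27, 149.76], [-77.06, 257.06], [2.81, 150.46], [-146.56, 146.56]. Speed limits (degrees/s): [147.25, 147.25, 180, 180, 180, 180].

## Interface

Orientations are given as [roll, pitch, yaw] about the fixed x, y, z axes, in that order (R = Rz(yaw) Ry(pitch) Rx(roll)).
In Python, from workcell import env gives the robot as it stands.
- The arm moves only by the shell command python3 -m pendant 'ROWS' [FORCE]. ROWS is JSON, a list of rows, each an object with "xyz": the shift along the tool's x, y, z in m, a list of three; "roll": the turn about the tool's z in degrees; "jaw": the closure, from 0 (fully open) to 1 (shut). A call has exactly 8 rows; each row is the pose to reach, as a shift and turn from the pose commanded when the call began, along the tool's axes at that moment; what a row does not reach only later rows make up. A row lasts 1/8 s, in which the tool goes at most 62.5 mm and 10.7 degrees, less where a joint would pass 70% of its speed; a pose out of reach is approached as far as the arm can. A call with a gripper value outside its range is refused whole. The fingers move at their own pace and stop on an object; FORCE is the grip in N (left out, the last holds). Time passes only in rows, so rows that repeat a pose let the fingers close, or fill a call up. It gives the time, the measured TCP pose, the force and the opening at its end, in the units of the state.
- env.state(): the state, without advancing time (a new reading comes with each control period).
- env.grab_frame(name): name is "scene" or "top" or "wrist"; returns (picture, depth): 400x640x3 uint8, blue, green, red; 400x640 float32, mm along the optical axis (not along the pixel's ray), 0 where there is no reading.
- env.camera_params(name): a dict with "camera_matrix" (3x3 intrinsics, pixels), "cam_to_world" (4x4, takes a point from camera to world coordinates); the wrist camera has in their place "hand_eye" (4x4, takes a point from camera to tool coordinates, whose origin is the TCP and whose axes are the tool frame's). Camera axes: x right, y up, looking along -z (the intrinsics and any distortion apply to the point x, -y, -z); pixel columns grow to the right and rows downward; lengths in mm; the calibration is good to about 2 mm. The wrist camera is an equidistant fisheye: a pixel r from the principal point sees the ray r / f radians off the axis. A picture is of the moment at which its call begins: read the wrist's pose just before it. camera_params takes no time and is no camera call.
- env.job_done(): hands the job in, once; it reports no verdict.
The state is a dict: "time_s": time; "qpos": joint angles; "qvel": joint speeds; "effort": joint torques, N m; "ee_pos": TCP position; "ee_rot": TCP orientation; "force": force on the tool from outside, world axes, zero at the start; "torque": the same for the moment, N m; "gripper_width": finger opening in mm.
Only numpy, scipy, OpenCV 4.12 (cv2) and the standard library are available. Lean on these libraries where they do the work, as an engineer would, in place of code of your own. Each camera call takes 0.05 s, during which the arm holds its last target. There are 200 camera calls.

## Working session

There is one attempt and no reset: what is moved stays moved. The work goes in short steps, Python scripts to look and compute and a shell command to move; the robot and the scene stay as the last step left them, time stands still between calls to the robot, and variables do not carry over. Pictures are saved under pics/ and viewed, about 8 in all and at most 12, crops included, and the job is handed in when it is done.

```bash
ls; mkdir -p pics; cat > h.py <<'E'
import numpy as np, cv2
from workcell import env
from scipy.spatial.transform import Rotation as R
def T_tool(s=None):
    s=s or env.state(); T=np.eye(4); T[:3,:3]=R.from_euler('xyz',s['ee_rot'],degrees=True).as_matrix(); T[:3,3]=s['ee_pos']; return T
def cloud(name):
    T0=T_tool(); p=env.camera_params(name); img,d=env.grab_frame(name); K=np.array(p['camera_matrix'])
    v,u=np.mgrid[:400,:640].astype(float)
    x=(u-K[0,2])/K[0,0]; y=(v-K[1,2])/K[1,1]
    if name=='wrist':
        r=np.hypot(x,y)+1e-9; k=np.tan(np.minimum(r,1.5))/r; x*=k; y*=k; M=T0@np.array(p['hand_eye'])
    else: M=np.array(p['cam_to_world'])
    P=np.stack([x*d,-y*d,-d],-1)@M[:3,:3].T+M[:3,3]; P[d<=0]=np.nan
    return img,P
E
python3 - <<'E'
from h import *
s=env.state(); print({k:np.round(v,2).tolist() for k,v in s.items()}, env.grip_point_offset)
for n in('scene','top'):
    p=env.camera_params(n); print(n,{k:np.round(v,2).tolist() for k,v in p.items()})
    i,P=cloud(n); cv2.imwrite(f'pics/{n}0.png',i); np.savez(f'{n}0.npz',i=i,P=P)
print(env.camera_params('wrist'))
E
```

```text
pics
{'time_s': 0.0, 'qpos': [74.48, 18.35, 89.71, -0.0, 72.04, -1.15], 'qvel': [0.01, 0.06, 0.01, -0.02, -0.11, -0.11], 'effort': [0.0, -41.25, -23.2, 0.07, 0.05, -0.0], 'ee_pos': [142.59, 556.51, 213.08], 'ee_rot': [180.0, 0.1, 75.63], 'force': [-0.47, 0.21, 0.02], 'torque': [0.03, -0.04, 0.05], 'gripper_width': 91.06} 18.8
scene {'camera_matrix': [[371.54, 0.0, 319.79], [0.0, 371.54, 200.75], [0.0, 0.0, 1.0]], 'cam_to_world': [[-0.85, -0.38, 0.38, 1106.33], [0.53, -0.6, 0.6, 818.89], [0.0, 0.71, 0.71, 1126.78], [0.0, 0.0, 0.0, 1.0]]}
top {'camera_matrix': [[502.84, 0.0, 325.82], [0.0, 502.84, 198.18], [0.0, 0.0, 1.0]], 'cam_to_world': [[0.0, 1.0, -0.09, 422.89], [-1.0, 0.0, 0.01, 34.86], [0.01, 0.09, 1.0, 1927.65], [0.0, 0.0, 0.0, 1.0]]}
{'camera_matrix': array([[309.70691629,   0.        , 320.67771089],
       [  0.        , 309.70691629, 200.76366108],
       [  0.        ,   0.        ,   1.        ]]), 'hand_eye': array([[ 9.99999785e-01,  5.80495366e-04, -3.04594994e-04,
        -9.91081829e-02],
       [ 4.91154259e-04, -9.71173349e-01, -2.38373833e-01,
        -6.67494675e+01],
       [-4.34189446e-04,  2.38373632e-01, -9.71173426e-01,
        -1.70511511e+02],
       [ 0.00000000e+00,  0.00000000e+00,  0.00000000e+00,
         1.00000000e+00]])}
```

View pics/scene0.png

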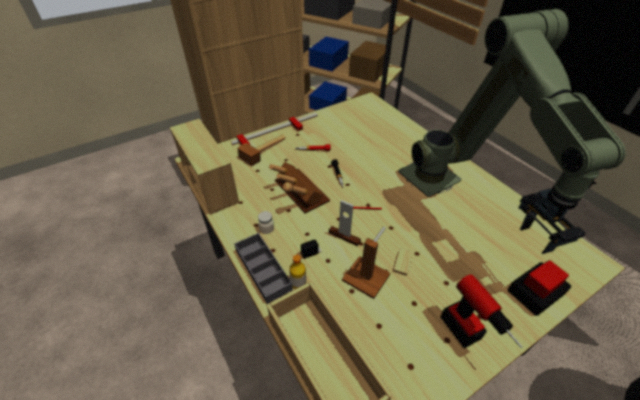

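View pics/top0.png

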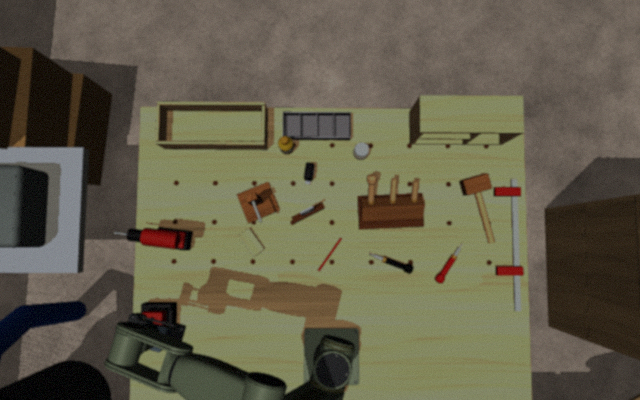

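The scene view shows the rack at (300,190), the square at (347,220) and the stand at (367,265). In the top view they are at: rack (392,210), square (308,211), stand (257,203). The chisel candidates in the top view are the rack handles at (372,187), (394,186) and (415,187), plus a black look-alike (392,261) and a red one (447,263). Next I measure these and enlarge the rack.

```bash
python3 - <<'E'
from h import *
t=np.load('top0.npz'); s=np.load('scene0.npz')
c1=cv2.resize(t['i'][160:235,345:440],None,fx=6,fy=6,interpolation=3); c1=cv2.resize(c1,(400,316))
c2=cv2.resize(s['i'][150:215,260:340],(400,325),interpolation=3)
c3=cv2.resize(s['i'][195:300,320:420],(380,399),interpolation=3); c4=cv2.resize(t['i'][175:230,230:335],(400,210),interpolation=3)
W=np.zeros((600,800,3),np.uint8); W[:316,:400]=c1; W[:325,400:]=c2[:, :400]; W[330:330+210,:400]=c4; c3=cv2.resize(c3,(257,270)); W[328:598,420:677]=c3
cv2.imwrite('pics/crop1.png',W)
for n,D in(('top',t),('scene',s)):
    P=D['P']; 
    ok=~np.isnan(P[...,2]);
    for nm,(x0,x1,y0,y1) in dict(rack=(350,650,-250,0),stand=(380,560,210,380),square=(380,520,60,200)).items():
        m=ok&(P[...,0]>x0)&(P[...,0]<x1)&(P[...,1]>y0)&(P[...,1]<y1)&(P[...,2]>25)&(P[...,2]<300)
        Q=P[m]; 
        print(n,nm,len(Q), np.round(np.percentile(Q,[1,50,99],axis=0),0).tolist() if len(Q) else '')
        if nm!='rack' and len(Q):
            H=Q[Q[:,2]>80]; print('  high',len(H),H.mean(0).round(0),H.max(0).round(0)); (c,wh,a)=cv2.minAreaRect(Q[:,:2].astype(np.float32)); print('  rect',np.round(c),np.round(wh),round(a,1))
E
```

```text
top rack 1152 [[370.0, -248.0, 30.0], [556.0, -174.0, 81.0], [646.0, -105.0, 159.0]]
top stand 97 [[393.0, 232.0, 25.0], [520.0, 271.0, 186.0], [560.0, 344.0, 205.0]]
  high 69 [529. 269. 185.] [560. 301. 208.]
  rect [475. 289.] [111. 178.] 84.8
top square 17 [[502.0, 108.0, 25.0], [514.0, 145.0, 27.0], [518.0, 155.0, 32.0]]<stdin>:16: RuntimeWarning: Mean of empty slice.
  ret = um.true_divide(
Traceback (most recent call last):
ValueError: zero-size array to reduction operation maximum which has no identity
```

View pics/crop1.png

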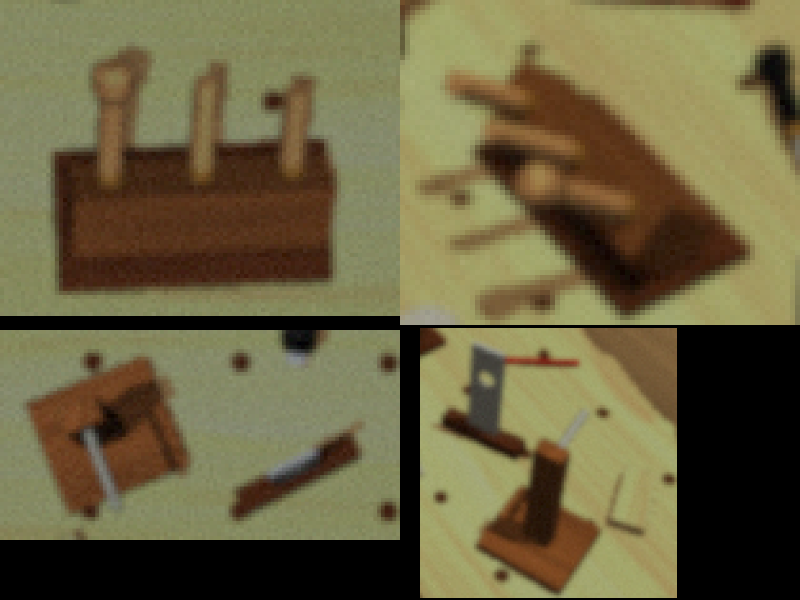

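The chisel is the left rack handle, top view px (372,187). It ends in a wide ball knob, while the other two handles, (394,186) and (415,187), are plain. The crop confirms this. The peg runs from about (253,201) to (259,221) and the square's stock from (292,221) to (324,203). Next I cast rays for positions.

```bash
cat >> h.py <<'E'
def ray(name,u,v,z):
    p=env.camera_params(name);K=np.array(p['camera_matrix']);M=np.array(p['cam_to_world'])
    d=M[:3,:3]@np.array([(u-K[0,2])/K[0,0],-(v-K[1,2])/K[1,1],-1]); o=M[:3,3]
    return o+d*(z-o[2])/d[2]
E
python3 - <<'E'
from h import *
r=lambda *a:print(a,ray(*a).round(0))
# top crops: c4 scale 3.81 origin (230,175); c1 scale 4.21 origin (345,160)
for u,v,z in((253.1,201.2,180),(259.4,221,190),(291.7,220.9,22),(324.5,202.6,22)): r('top',u,v,z)
for u,v in((88,88),(112,175),(205,175),(293,175)): r('top',345+u/4.21,160+v/4.21,160 if v==88 else 75)
for u,v in((58,152),(325,142),(60,290),(332,276)): r('top',345+u/4.21,160+v/4.21,95 if v<200 else 12)
# scene: c3 scale 2.57 origin (320,195)
for u,v,z in((490,350,192),(486,380,132),(553,443,202),(587,412,190)): r('scene',320+(u-420)/2.57,195+(v-328)/2.57,z)
E
```

```text
('top', 253.1, 201.2, 180) [565. 279. 180.]
('top', 259.4, 221, 190) [495. 255. 190.]
('top', 291.7, 220.9, 22) [503. 154.  22.]
('top', 324.5, 202.6, 22) [573.  30.  22.]
('top', 365.90261282660333, 180.90261282660333, 160) [ 640. -116.  160.]
('top', 371.603325415677, 201.56769596199524, 75) [ 573. -144.   75.]
('top', 393.6935866983373, 201.56769596199524, 75) [ 574. -226.   75.]
('top', 414.59619952494063, 201.56769596199524, 75) [ 574. -304.   75.]
('top', 358.7767220902613, 196.10451306413302, 95) [592. -96.  95.]
('top', 422.1971496437055, 193.729216152019, 95) [ 601. -328.   95.]
('top', 359.25178147268406, 228.88361045130642, 12) [ 474. -103.   12.]
('top', 423.85985748218525, 225.5581947743468, 12) [ 487. -349.   12.]
('scene', 347.2373540856031, 203.5603112840467, 192) [534.  95. 192.]
('scene', 345.6809338521401, 215.23346303501947, 132) [537.  94. 132.]
('scene', 371.7509727626459, 239.74708171206225, 202) [567. 276. 202.]
('scene', 384.9805447470817, 227.68482490272373, 190) [492. 252. 190.]
```

```bash
python3 -m pendant '[{"xyz":[-0.010,0.015,-0.05],"roll":6,"jaw":0},{"xyz":[-0.042,0.060,-0.09],"roll":12,"jaw":0},{"xyz":[-0.077,0.109,-0.1],"roll":18,"jaw":0},{"xyz":[-0.113,0.159,-0.1],"roll":24,"jaw":0},{"xyz":[-0.148,0.209,-0.1],"roll":30,"jaw":0},{"xyz":[-0.183,0.258,-0.1],"roll":36,"jaw":0},{"xyz":[-0.218,0.308,-0.1],"roll":42,"jaw":0},{"xyz":[-0.253,0.358,-0.1],"roll":46,"jaw":0}]' 20; python3 - <<'E'
from h import *
s=env.state();T=T_tool();print(s['ee_pos'],s['ee_rot'],s['qpos'],s['time_s'],(T[:3,:3].T@(np.array([537,93,310])-T[:3,3])).round())
E
```

```text
time_s: 1.1
ee_pos: [427.5, 221.3, 313.7]
ee_rot: [-180.0, 0.0, 29.5]
force: [-0.0, 0.8, 0.4]
gripper_width: 91.2
[427.53588358 221.34554236 313.72514195] [-1.79984428e+02  7.16694998e-03  2.94874019e+01] [ 2.59924005e+01  6.89180336e+00  9.04717441e+01  1.52314388e-02
  8.26445557e+01 -3.49695148e+00] 1.1 [ 32. 166.   4.]
```

```bash
python3 -m pendant '[{"xyz":[0.01,0.05,0],"roll":0,"jaw":0},{"xyz":[0.02,0.1,0],"roll":0,"jaw":0},{"xyz":[0.029,0.145,0],"roll":0,"jaw":0},{"xyz":[0.032,0.166,0],"roll":0,"jaw":0},{"xyz":[0.032,0.166,0],"roll":0,"jaw":0.1},{"xyz":[0.032,0.166,0],"roll":0,"jaw":0.2},{"xyz":[0.032,0.166,0],"roll":0,"jaw":0.3},{"xyz":[0.032,0.166,0],"roll":0,"jaw":0.3}]'; python3 - <<'E'
from h import *
s=env.state();print(s['ee_pos'],s['ee_rot'],s['qvel'].round(1))
i,P=cloud('wrist'); np.savez('w1.npz',i=i,P=P); cv2.imwrite('pics/w1.png',i)
ok=~np.isnan(P[...,2])
for nm,c in dict(square=(537,93),stand=(530,267)).items():
    m=ok&(np.hypot(P[...,0]-c[0],P[...,1]-c[1])<90)&(P[...,2]>60)&(P[...,2]<215); Q=P[m]
    v,u=np.nonzero(m); print(nm,len(Q),u.min(),u.max(),v.min(),v.max(),np.percentile(Q,[1,50,99],axis=0).round(0).tolist())
    for z0,z1 in((60,100),(100,140),(140,170),(170,186),(186,200),(200,215)):
        q=Q[(Q[:,2]>z0)&(Q[:,2]<z1)]
        if len(q)>5:
            c_,wh,a=cv2.minAreaRect(q[:,:2].astype(np.float32)); print(' ',z0,len(q),q.mean(0).round(0),np.round(wh),round(a,1))
E
```

```text
time_s: 2.1
ee_pos: [536.1, 95.5, 314.2]
ee_rot: [-180.0, -0.0, 29.7]
force: [0.5, 0.3, 0.5]
gripper_width: 64.1
[536.07658684  95.47697657 314.24717213] [-1.79993659e+02 -2.64713093e-02  2.97111483e+01] [-0.4  0.2 -0.2 -0.   0.  -0.2]
square 378 315 323 160 223 [[523.0, 70.0, 71.0], [533.0, 98.0, 191.0], [548.0, 116.0, 193.0]]
  60 20 [526. 114.  87.] [5. 2.] 28.5
  100 15 [526. 114. 121.] [5. 1.] 27.5
  140 25 [525. 114. 154.] [6. 1.] 25.5
  170 13 [526. 114. 178.] [5. 1.] 25.3
  186 305 [536.  92. 192.] [ 7. 50.] 25.4
stand 2950 361 465 34 90 [[496.0, 248.0, 64.0], [569.0, 271.0, 188.0], [593.0, 301.0, 203.0]]
  60 292 [571. 275.  81.] [20. 44.] 52.1
  100 338 [573. 272. 120.] [20. 44.] 54.0
  140 303 [574. 272. 156.] [20. 45.] 51.3
  170 355 [565. 273. 181.] [63. 45.] 47.0
  186 842 [537. 264. 191.] [105.  38.] 11.0
  200 820 [577. 282. 202.] [24. 40.] 22.6
```

View pics/w1.png

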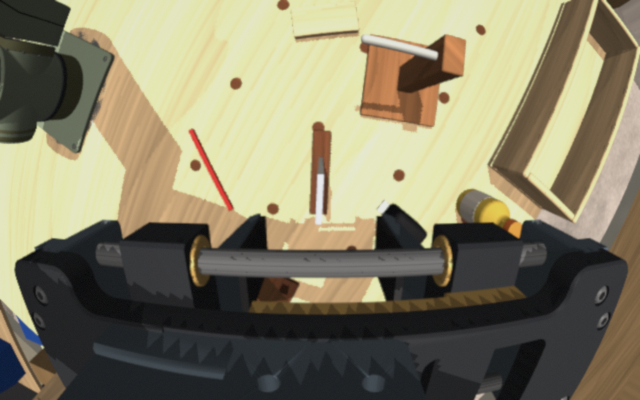

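The wrist picture shows the blade top at (321,190), centred between the open fingers. The peg runs from (365,40) to (435,55), and the post top is at (450,57).

```bash
python3 - <<'E'
from h import *
D=np.load('w1.npz');P=D['P'];X,Y,Z=P[...,0],P[...,1],P[...,2]
def rect(m): 
    q=P[m][:,:2].astype(np.float32); print(len(q),[np.round(v,1) for v in cv2.minAreaRect(q)], q.mean(0))
rect((np.hypot(X-536,Y-93)<60)&(abs(Z-192)<3))
rect((np.hypot(X-577,Y-282)<45)&(abs(Z-202)<3))
rect((np.hypot(X-540,Y-265)<120)&(abs(Z-15)<4))
m=(np.hypot(X-530,Y-262)<70)&(Z>178)&(Z<198); q=P[m]
a=np.radians(21.5)
e=np.array([np.cos(a),np.sin(a)]); t=(q[:,:2]-[577,282])@e
for lo in range(-95,-10,10):
    k=(t>lo)&(t<lo+10)
    if k.sum()>3: print(lo,k.sum(),np.median(q[k],axis=0).round(1), np.percentile(q[k][:,2],95).round(1))
E
```

```text
301 [array([536.6,  91.8]), array([ 6.8, 49.6]), np.float64(27.3)] [536.27893   92.129234]
852 [array([577.2, 282.9]), array([24.6, 40.1]), np.float64(23.4)] [576.87256 282.17007]
4652 [array([545.6, 286.8]), array([149.7, 228. ]), np.float64(60.4)] [552.84    270.34213]
-95 53 [496.  248.6 193.4] 195.2
-85 101 [503.3 250.8 193.3] 194.9
-75 101 [512.3 255.  191.5] 193.5
-65 95 [521.7 258.7 190.5] 192.3
-55 92 [530.8 262.8 189.2] 190.6
-45 94 [540.  266.2 187.7] 189.6
-35 87 [549.3 269.9 186.5] 188.8
-25 83 [558.1 274.  185. ] 187.0
-15 284 [566.5 276.5 188.2] 197.2
```

```bash
python3 -m pendant '[{"xyz":[-0.001,0.003,0.05],"roll":2.7,"jaw":0.4},{"xyz":[-0.001,0.003,0.1],"roll":2.7,"jaw":0.5},{"xyz":[-0.001,0.003,0.14],"roll":2.7,"jaw":0.6},{"xyz":[-0.001,0.003,0.156],"roll":2.7,"jaw":0.6},{"xyz":[-0.001,0.003,0.156],"roll":2.7,"jaw":0.8},{"xyz":[-0.001,0.003,0.156],"roll":2.7,"jaw":1},{"xyz":[-0.001,0.003,0.156],"roll":2.7,"jaw":1},{"xyz":[-0.001,0.003,0.156],"roll":2.7,"jaw":1}]' 30
python3 - <<'E'
from h import *
s=env.state();print(s['ee_pos'],s['ee_rot'],s['force'],s['gripper_width'])
E
```

```text
time_s: 3.15
ee_pos: [537.3, 91.3, 159.3]
ee_rot: [180.0, -0.0, 26.9]
force: [-3.0, -1.9, 5.1]
gripper_width: 5.6
[537.29580091  91.29948975 159.30144778] [ 1.79958164e+02 -4.09180910e-02  2.69373639e+01] [-3.01257951 -1.89743582  5.06452786] 5.591466233969476
```

```bash
python3 -m pendant '[{"xyz":[0,0,-0.02],"roll":0,"jaw":1},{"xyz":[0,0,-0.05],"roll":0,"jaw":1},{"xyz":[-0.002,-0.02,-0.056],"roll":2,"jaw":1},{"xyz":[-0.007,-0.06,-0.056],"roll":3.9,"jaw":1},{"xyz":[-0.012,-0.1,-0.056],"roll":3.9,"jaw":1},{"xyz":[-0.017,-0.14,-0.056],"roll":3.9,"jaw":1},{"xyz":[-0.02,-0.162,-0.056],"roll":3.9,"jaw":1},{"xyz":[-0.02,-0.162,-0.056],"roll":3.9,"jaw":1}]' 30
python3 - <<'E'
from h import *
s=env.state();print(s['ee_pos'],s['ee_rot'],s['force'],s['gripper_width'])
i,P=cloud('wrist'); cv2.imwrite('pics/w2.png',i)
X,Y,Z=P[...,0],P[...,1],P[...,2]
q=P[(np.hypot(X-446,Y-227)<45)&(Z>242)&(Z<256)];print(len(q),[np.round(v,1) for v in cv2.minAreaRect(q[:,:2].astype(np.float32))],np.median(q[:,2]))
q=P[(np.hypot(X-577,Y-282)<45)&(abs(Z-202)<4)];print(len(q),[np.round(v,1) for v in cv2.minAreaRect(q[:,:2].astype(np.float32))])
q=P[(np.hypot(X-530,Y-262)<80)&(Z>178)&(Z<198)&(X<560)];v=cv2.fitLine(q[:,:2].astype(np.float32),cv2.DIST_HUBER,0,.01,.01).ravel();print(len(q),v,np.percentile(q,[1,99],axis=0).round())
E
```

```text
time_s: 4.15
ee_pos: [445.2, 227.8, 214.0]
ee_rot: [-180.0, -0.0, 23.2]
force: [0.7, 0.1, -2.1]
gripper_width: 5.4
[445.19347878 227.82611276 213.96845586] [-1.79987871e+02 -5.87517319e-03  2.31759581e+01] [ 0.70415749  0.08063112 -2.07361872] 5.434031977430494
1025 [array([441.6, 229.6]), array([19.1, 46.7]), np.float64(12.7)] 246.51720537111012
869 [array([574.3, 287.9]), array([24.6, 30.5]), np.float64(21.9)]
1095 [9.1938335e-01 3.9336276e-01 5.2847217e+02 2.6565024e+02] [[495. 253. 181.]
 [560. 297. 195.]]
```

View pics/w2.png

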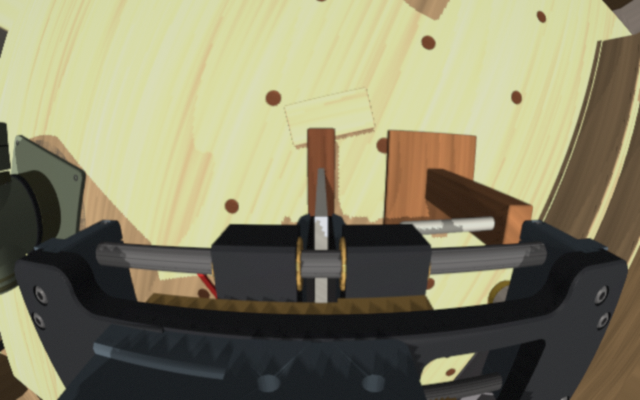

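The square hangs in the gripper with its blade top at (320,225). The stand and peg, around (455,222), lie straight ahead along tool +x. The peg is partly hidden here, so I keep the earlier measurement of its line.

```bash
python3 -m pendant '[{"xyz":[0.01,0.0017,-0.002],"roll":0.2,"jaw":1},{"xyz":[0.025,0.0017,-0.002],"roll":0.2,"jaw":1},{"xyz":[0.04,0.0017,-0.002],"roll":0.2,"jaw":1},{"xyz":[0.055,0.0017,-0.002],"roll":0.2,"jaw":1},{"xyz":[0.07,0.0017,-0.002],"roll":0.2,"jaw":1},{"xyz":[0.082,0.0017,-0.002],"roll":0.2,"jaw":1},{"xyz":[0.091,0.0017,-0.002],"roll":0.2,"jaw":1},{"xyz":[0.091,0.0017,-0.002],"roll":0.2,"jaw":1}]' 30
python3 - <<'E'
from h import *
s=env.state();print(s['ee_pos'],s['ee_rot'],s['force'],s['torque'])
i,P=cloud('scene'); a=cv2.resize(i[170:310,300:440],(560,560),interpolation=3); cv2.imwrite('pics/s1.png',a)
E
```

```text
time_s: 5.2
ee_pos: [530.8, 261.1, 215.7]
ee_rot: [-180.0, 0.0, 22.8]
force: [0.4, 0.1, -1.1]
gripper_width: 6.2
[530.82285971 261.13614844 215.74043813] [-1.79995511e+02  1.41906996e-02  2.28304253e+01] [ 0.39936936  0.13479867 -1.05991733] [-0.06552016  0.04573486 -0.03671763]
```

View pics/s1.png

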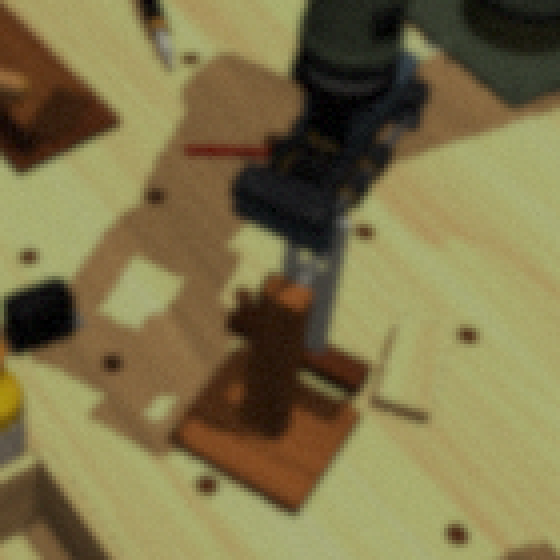

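The blade stands in front of the post at about (310,290) in the crop, with no contact force, which is consistent with the peg being in the eye. Next I lower it and watch the force.

```bash
python3 -m pendant '[{"xyz":[0,0,0.004],"roll":0,"jaw":1},{"xyz":[0,0,0.007],"roll":0,"jaw":1},{"xyz":[0,0,0.009],"roll":0,"jaw":1},{"xyz":[0,0,0.011],"roll":0,"jaw":1},{"xyz":[0,0,0.011],"roll":0,"jaw":1},{"xyz":[0,0,0.011],"roll":0,"jaw":1},{"xyz":[0,0,0.011],"roll":0,"jaw":1},{"xyz":[0,0,0.011],"roll":0,"jaw":1}]' 30
```

```text
time_s: 6.25
ee_pos: [530.4, 260.9, 205.0]
ee_rot: [-180.0, -0.0, 22.8]
force: [0.3, 0.8, -1.6]
gripper_width: 6.0
```

```bash
python3 -m pendant '[{"xyz":[0,0,0.001],"roll":0,"jaw":1},{"xyz":[0,0,0.002],"roll":0,"jaw":1},{"xyz":[0,0,0.002],"roll":0,"jaw":1},{"xyz":[0,0,0.002],"roll":0,"jaw":1},{"xyz":[0,0,0.002],"roll":0,"jaw":1},{"xyz":[0,0,0.002],"roll":0,"jaw":1},{"xyz":[0,0,0.002],"roll":0,"jaw":1},{"xyz":[0,0,0.002],"roll":0,"jaw":1}]' 30
```

```text
time_s: 7.25
ee_pos: [530.5, 261.0, 204.6]
ee_rot: [-180.0, -0.1, 22.8]
force: [-2.4, -0.7, 6.2]
gripper_width: 6.2
```

Contact: the force on the tool is now +6 N up. I relieve it, open gently and rise.

```bash
python3 -m pendant '[{"xyz":[0,0,-0.001],"roll":0,"jaw":1},{"xyz":[0,0,-0.001],"roll":0,"jaw":0.9},{"xyz":[0,0,-0.001],"roll":0,"jaw":0.8},{"xyz":[0,0,-0.001],"roll":0,"jaw":0.7},{"xyz":[0,0,-0.001],"roll":0,"jaw":0.65},{"xyz":[0,0,-0.001],"roll":0,"jaw":0.65},{"xyz":[0,0,-0.015],"roll":0,"jaw":0.65},{"xyz":[0,0,-0.04],"roll":0,"jaw":0.65}]' 30
python3 -m pendant '[{"xyz":[0,0,-0.04],"roll":0,"jaw":0.65},{"xyz":[0,0,-0.08],"roll":0,"jaw":0.65},{"xyz":[0,0,-0.12],"roll":0,"jaw":0.6},{"xyz":[0,0,-0.14],"roll":0,"jaw":0.5},{"xyz":[-0.03,0,-0.14],"roll":0,"jaw":0.5},{"xyz":[-0.06,0,-0.14],"roll":0,"jaw":0.5},{"xyz":[-0.06,0,-0.14],"roll":0,"jaw":0.5},{"xyz":[-0.06,0,-0.14],"roll":0,"jaw":0.5}]' 30
python3 - <<'E'
from h import *
s=env.state();print(s['ee_pos'],s['ee_rot'],s['qpos'])
i,P=cloud('wrist'); cv2.imwrite('pics/w3.png',i)
X,Y,Z=P[...,0],P[...,1],P[...,2]
q=P[(np.hypot(X-530,Y-262)<50)&(Z>225)&(Z<256)];print(len(q),[np.round(v,1) for v in cv2.minAreaRect(q[:,:2].astype(np.float32))],np.percentile(q[:,2],[50,95]))
E
```

```text
time_s: 8.25
ee_pos: [530.1, 260.8, 243.4]
ee_rot: [180.0, 0.1, 22.8]
force: [1.4, 1.1, -0.1]
gripper_width: 31.5
time_s: 9.25
ee_pos: [475.6, 237.8, 383.7]
ee_rot: [-180.0, -0.1, 22.8]
force: [0.2, 0.1, 0.4]
gripper_width: 45.6
[475.59555562 237.83800056 383.73988275] [-1.79992957e+02 -1.09815526e-01  2.28298994e+01] [2.53282917e+01 1.10298887e+01 7.57541440e+01 2.25288901e-03
 9.31059491e+01 2.49850975e+00]
366 [array([531.3, 260.6]), array([ 6.7, 51.3]), np.float64(23.0)] [236.57431826 238.28198985]
```

View pics/w3.png

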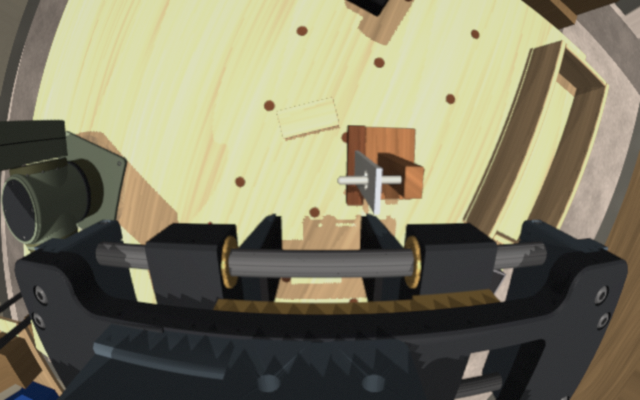

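The square hangs on the peg, with the blade across the peg at (368,180). The blade top is at z 236.6, so the eye is at 176.6, and the fingers are clear. Now on to the rack.

```bash
python3 -m pendant '[{"xyz":[-0.003,0.04,0],"roll":-8,"jaw":0.4},{"xyz":[-0.007,0.09,0],"roll":-17,"jaw":0.4},{"xyz":[-0.01,0.14,0],"roll":-26,"jaw":0.4},{"xyz":[-0.014,0.19,0.01],"roll":-35,"jaw":0.4},{"xyz":[-0.017,0.24,0.02],"roll":-44,"jaw":0.4},{"xyz":[-0.021,0.29,0.03],"roll":-53,"jaw":0.4},{"xyz":[-0.025,0.34,0.04],"roll":-61,"jaw":0.4},{"xyz":[-0.028,0.387,0.054],"roll":-67,"jaw":0.4}]' 20
python3 -m pendant '[{"xyz":[0,0,0],"roll":0,"jaw":0.4},{"xyz":[0,0,0],"roll":0,"jaw":0.4},{"xyz":[0,0,0],"roll":0,"jaw":0.4},{"xyz":[0,0,0],"roll":0,"jaw":0.4},{"xyz":[0,0,0],"roll":0,"jaw":0.4},{"xyz":[0,0,0],"roll":0,"jaw":0.4},{"xyz":[0,0,0],"roll":0,"jaw":0.4},{"xyz":[0,0,0],"roll":0,"jaw":0.4}]'
python3 - <<'E'
from h import *
s=env.state();print(s['ee_pos'],s['ee_rot'],s['qpos'])
i,P=cloud('wrist'); cv2.imwrite('pics/w4.png',i); np.savez('w4.npz',i=i,P=P)
E
```

```text
time_s: 10.3
ee_pos: [600.9, -132.0, 328.3]
ee_rot: [180.0, -0.0, 90.0]
force: [0.9, 0.6, -1.3]
gripper_width: 54.9
time_s: 11.3
ee_pos: [599.5, -129.9, 328.9]
ee_rot: [-180.0, -0.0, 89.8]
force: [-0.6, -0.2, -0.0]
gripper_width: 54.6
[ 599.45501281 -129.9151918   328.91800453] [-1.79999168e+02 -5.11807379e-03  8.98278315e+01] [-1.33050772e+01  1.94319361e+01  7.17518336e+01  4.79610608e-03
  8.88182039e+01 -1.03133008e+02]
```

View pics/w4.png

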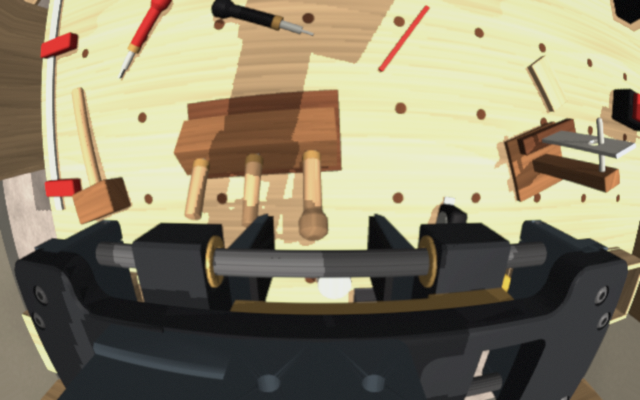

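The chisel's handle runs from (312,155) to (313,205) and its knob is at (313,222). The plain handles are at (253,185) and (197,190), and the square still hangs at (590,142). Now I fit the chisel's axis.

```bash
python3 - <<'E'
from h import *
P=np.load('w4.npz')['P']
for v in range(148,240,5):
    r=P[v,285:345]; u=np.arange(285,345); k=(~np.isnan(r[:,2]))&(r[:,2]>78)
    if k.sum()<4: print(v,'-');continue
    a=r[k]; top=a[np.argmax(a[:,2])]; lo,hi=a[np.argmin(a[:,1])],a[np.argmax(a[:,1])]
    print(v,u[k].min(),u[k].max(),'mid',((lo+hi)/2).round(1),'w',round(hi[1]-lo[1],1),'ztop',np.percentile(a[:,2],90).round(1),'x@top',np.median(a[a[:,2]>np.percentile(a[:,2],70),0]).round(1))
# rack bits
for nm,sl in dict(edge=(slice(160,175),slice(265,300)),topf=(slice(105,150),slice(215,330))).items():
    q=P[sl].reshape(-1,3); print(nm,np.nanpercentile(q,[5,50,95],axis=0).round(0).tolist())
q=P[(P[...,2]>91)&(P[...,2]<99)&(P[...,1]<-90)&(P[...,1]>-360)&(P[...,0]<600)]; print(len(q),[np.round(t,1) for t in cv2.minAreaRect(q[:,:2].astype(np.float32))])
E
```

```text
148 285 336 mid [ 561.8 -143.3   83.3] w 68.5 ztop 85.7 x@top 561.6
153 285 319 mid [ 568.8 -155.1   80.2] w 46.1 ztop 86.7 x@top 568.5
158 303 320 mid [ 575.5 -142.1   83.1] w 22.8 ztop 91.9 x@top 574.7
163 303 320 mid [ 582.  -142.1   85.8] w 22.7 ztop 96.6 x@top 580.8
168 303 320 mid [ 588.  -142.    91.7] w 22.5 ztop 102.8 x@top 586.5
173 303 320 mid [ 593.8 -141.9   97.6] w 22.3 ztop 107.5 x@top 592.4
178 303 320 mid [ 599.5 -141.8  103.6] w 22.2 ztop 112.0 x@top 598.1
183 303 320 mid [ 605.1 -141.7  108.7] w 21.9 ztop 117.2 x@top 603.6
188 303 320 mid [ 610.6 -141.6  113.8] w 21.7 ztop 121.1 x@top 609.2
193 303 321 mid [ 616.8 -140.9  115.4] w 22.9 ztop 126.2 x@top 614.4
198 303 321 mid [ 622.  -140.9  121.1] w 22.7 ztop 130.8 x@top 619.8
203 303 321 mid [ 627.4 -140.8  125.3] w 22.5 ztop 135.4 x@top 624.9
208 304 321 mid [ 631.9 -140.   132.6] w 20.9 ztop 140.2 x@top 629.8
213 302 324 mid [ 635.6 -139.3  142. ] w 26.5 ztop 150.5 x@top 633.1
218 299 327 mid [ 642.2 -139.2  140.7] w 33.8 ztop 154.9 x@top 637.9
223 299 327 mid [ 647.  -139.2  145.7] w 33.6 ztop 158.3 x@top 642.9
228 299 327 mid [ 651.8 -139.2  150.2] w 33.3 ztop 161.6 x@top 647.9
233 299 327 mid [ 658.8 -139.3  148.4] w 33.6 ztop 161.0 x@top 654.3
238 304 321 mid [ 664.2 -139.9  151. ] w 20.4 ztop 154.8 x@top 662.8
edge [[580.0, -211.0, 1.0], [591.0, -187.0, 58.0], [609.0, -164.0, 69.0]]
topf [[500.0, -276.0, 11.0], [532.0, -197.0, 73.0], [560.0, -125.0, 93.0]]
1219 [array([ 575.6, -222.6]), array([ 49.7, 228.4]), np.float64(2.6)]
```

```bash
python3 -m pendant '[{"xyz":[-0.0118,0.0055,0.03],"roll":-2.4,"jaw":0.4},{"xyz":[-0.0118,0.0055,0.08],"roll":-2.4,"jaw":0.4},{"xyz":[-0.0118,0.0055,0.13],"roll":-2.4,"jaw":0.4},{"xyz":[-0.0118,0.0055,0.18],"roll":-2.4,"jaw":0.4},{"xyz":[-0.0118,0.0055,0.215],"roll":-2.4,"jaw":0.4},{"xyz":[-0.0118,0.0055,0.231],"roll":-2.4,"jaw":0.4},{"xyz":[-0.0118,0.0055,0.237],"roll":-2.4,"jaw":0.4},{"xyz":[-0.0118,0.0055,0.237],"roll":-2.4,"jaw":0.4}]' 30
python3 -m pendant '[{"xyz":[0,0,0],"roll":0,"jaw":0.6},{"xyz":[0,0,0],"roll":0,"jaw":0.7},{"xyz":[0,0,0],"roll":0,"jaw":0.8},{"xyz":[0,0,0],"roll":0,"jaw":0.9},{"xyz":[0,0,0],"roll":0,"jaw":0.9},{"xyz":[0,0,0],"roll":0,"jaw":0.9},{"xyz":[0,0,0],"roll":0,"jaw":0.9},{"xyz":[0,0,0],"roll":0,"jaw":0.9}]' 30
```

```text
time_s: 12.35
ee_pos: [605.7, -141.9, 92.9]
ee_rot: [179.9, 0.0, 92.2]
force: [0.6, 0.1, -0.2]
gripper_width: 54.7
time_s: 13.35
ee_pos: [605.2, -141.8, 92.2]
ee_rot: [180.0, 0.0, 92.2]
force: [0.4, -0.8, 3.5]
gripper_width: 23.1
```

```bash
python3 -m pendant '[{"xyz":[0,0.005,-0.005],"roll":0,"jaw":0.9},{"xyz":[0,0.012,-0.012],"roll":0,"jaw":0.9},{"xyz":[0,0.020,-0.019],"roll":0,"jaw":0.9},{"xyz":[0,0.028,-0.027],"roll":0,"jaw":0.9},{"xyz":[0,0.036,-0.035],"roll":0,"jaw":0.9},{"xyz":[0,0.044,-0.043],"roll":0,"jaw":0.9},{"xyz":[0,0.052,-0.051],"roll":0,"jaw":0.9},{"xyz":[0,0.060,-0.059],"roll":0,"jaw":0.9}]' 30
python3 -m pendant '[{"xyz":[0,0.005,-0.02],"roll":0,"jaw":0.9},{"xyz":[0,0.005,-0.06],"roll":0,"jaw":0.9},{"xyz":[0,0.005,-0.11],"roll":0,"jaw":0.9},{"xyz":[0,0.005,-0.16],"roll":0,"jaw":0.9},{"xyz":[0,0.005,-0.18],"roll":0,"jaw":0.9},{"xyz":[0,0.005,-0.18],"roll":0,"jaw":0.9},{"xyz":[0,0.005,-0.18],"roll":0,"jaw":0.9},{"xyz":[0,0.005,-0.18],"roll":0,"jaw":0.9}]' 30
python3 - <<'E'
from h import *
s=env.state();print(s['ee_pos'],s['gripper_width'],s['qpos'])
i,P=cloud('wrist'); a=i[60:330,100:540]
j,Q=cloud('scene'); b=cv2.resize(j[110:240,230:390],(640,520),interpolation=3)
W=np.zeros((600,800,3),np.uint8); W[:330,:538]=cv2.resize(a,(538,330)); W[330:,:332]=cv2.resize(b,(332,270)); c=cv2.resize(cv2.imread('pics/scene0.png')[110:240,230:390],(332,270)); W[330:,340:672]=c
cv2.imwrite('pics/w5.png',W); np.savez('w5.npz',P=P,i=i)
E
```

```text
time_s: 14.35
ee_pos: [665.4, -139.3, 151.5]
ee_rot: [-180.0, -0.0, 92.2]
force: [0.8, 0.2, -1.4]
gripper_width: 23.3
time_s: 15.35
ee_pos: [669.4, -139.1, 329.0]
ee_rot: [-179.8, -0.1, 92.2]
force: [-0.0, -0.3, -2.0]
gripper_width: 23.2
[ 669.41323791 -139.06435422  328.98752443] 23.190901801810984 [-1.27024049e+01  2.68227046e+01  6.02373239e+01  5.91015077e-03
  9.31404116e+01 -1.04932182e+02]
```

View pics/w5.png

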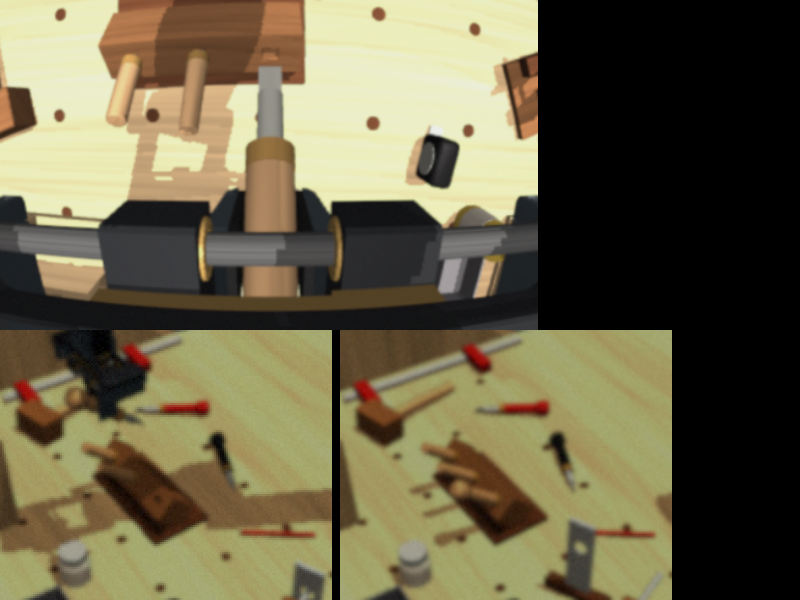

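The chisel is out. In the wrist crop its steel tip is at (270,70) and its shoulder at (270,150), while the two plain tools stay in the rack. To level it I will press the tip on the rack's flat top at z 95, which leaves room for the fingers. First I measure the tilt and the rack top.

```bash
python3 - <<'E'
from h import *
P=np.load('w5.npz')['P']
for v in range(110,225,6):
    r=P[v,290:345]; k=(~np.isnan(r[:,2]))&(r[:,2]>200)&(r[:,2]<400)
    if k.sum()<3: continue
    a=r[k]; print(v,k.sum(),'mean y',a[:,1].mean().round(1),'w',np.ptp(a[:,1]).round(1),'x',np.median(a[:,0]).round(1),'z',np.percentile(a[:,2],80).round(1))
P=np.load('w4.npz')['P']
for y in (-120,-130):
  for x in range(500,600,8):
    k=(abs(P[...,0]-x)<3)&(abs(P[...,1]-y)<4); print((x,np.nanmedian(P[k][:,2]).round(0) if k.any() else None),end=' ')
  print()
E
```

```text
116 19 mean y -141.7 w 12.7 x 595.2 z 278.9
122 19 mean y -141.5 w 12.4 x 599.6 z 283.4
128 19 mean y -141.4 w 12.3 x 603.8 z 286.7
134 19 mean y -141.2 w 12.1 x 607.7 z 295.8
140 21 mean y -141.2 w 14.0 x 611.6 z 299.0
146 22 mean y -141.3 w 13.8 x 615.3 z 302.0
152 22 mean y -141.1 w 13.6 x 618.9 z 305.1
158 22 mean y -141.0 w 13.4 x 622.5 z 307.8
164 22 mean y -140.9 w 13.2 x 625.9 z 310.8
170 22 mean y -140.7 w 13.1 x 629.2 z 313.7
176 34 mean y -140.7 w 19.8 x 631.5 z 322.6
182 42 mean y -140.5 w 25.1 x 634.6 z 325.3
188 42 mean y -140.4 w 24.5 x 637.7 z 328.0
194 42 mean y -140.3 w 24.3 x 640.9 z 329.9
200 42 mean y -140.2 w 24.5 x 643.6 z 332.4
206 42 mean y -140.1 w 24.2 x 646.6 z 334.3
212 42 mean y -140.0 w 23.7 x 649.2 z 337.2
218 54 mean y -141.8 w 29.9 x 652.4 z 339.1
224 55 mean y -141.6 w 27.9 x 654.5 z 343.2
(500, np.float64(12.0)) (508, np.float64(53.0)) (516, np.float64(60.0)) (524, np.float64(68.0)) (532, np.float64(75.0)) (540, np.float64(83.0)) (548, np.float64(91.0)) (556, np.float64(90.0)) (564, np.float64(422.0)) (572, np.float64(448.0)) (580, np.float64(66.0)) (588, np.float64(59.0)) (596, np.float64(12.0)) 
(500, np.float64(12.0)) (508, np.float64(52.0)) (516, np.float64(59.0)) (524, np.float64(67.0)) (532, np.float64(75.0)) (540, np.float64(83.0)) (548, np.float64(92.0)) (556, np.float64(90.0)) (564, np.float64(422.0)) (572, np.float64(448.0)) (580, np.float64(83.0)) (588, np.float64(94.0)) (596, np.float64(102.0))
```

The rack is a ridge at x≈552, z≈95, not a flat top. The chisel now stands about 39.5° off level. I'll press its shank onto the ridge from above, so that it turns in the grip.

```bash
python3 -m pendant '[{"xyz":[0.01,-0.02,0.02],"roll":0,"jaw":0.9},{"xyz":[0.022,-0.047,0.06],"roll":0,"jaw":0.9},{"xyz":[0.022,-0.047,0.1],"roll":0,"jaw":0.9},{"xyz":[0.022,-0.047,0.14],"roll":0,"jaw":0.9},{"xyz":[0.022,-0.047,0.16],"roll":0,"jaw":0.9},{"xyz":[0.022,-0.047,0.167],"roll":0,"jaw":0.9},{"xyz":[0.022,-0.047,0.17],"roll":0,"jaw":0.9},{"xyz":[0.022,-0.047,0.17],"roll":0,"jaw":0.9}]' 20
python3 -m pendant '[{"xyz":[0,0,0.003],"roll":0,"jaw":0.9},{"xyz":[0,0,0.006],"roll":0,"jaw":0.9},{"xyz":[0,0,0.009],"roll":0,"jaw":0.9},{"xyz":[0,0,0.012],"roll":0,"jaw":0.9},{"xyz":[0,0,0.015],"roll":0,"jaw":0.9},{"xyz":[0,0,0.018],"roll":0,"jaw":0.9},{"xyz":[0,0,0.021],"roll":0,"jaw":0.9},{"xyz":[0,0,0.024],"roll":0,"jaw":0.9}]' 20
```

```text
time_s: 16.45
ee_pos: [622.6, -119.1, 161.7]
ee_rot: [179.9, 0.0, 92.2]
force: [0.2, -0.1, -0.9]
gripper_width: 23.5
time_s: 17.45
ee_pos: [622.2, -119.1, 137.0]
ee_rot: [180.0, 0.0, 92.2]
force: [0.3, 0.4, 1.7]
gripper_width: 23.4
```

Contact is about 3 N and gentle, so I continue.

```bash
python3 -m pendant '[{"xyz":[0,0,0.006],"roll":0,"jaw":0.9},{"xyz":[0,0,0.012],"roll":0,"jaw":0.9},{"xyz":[0,0,0.018],"roll":0,"jaw":0.9},{"xyz":[0,0,0.024],"roll":0,"jaw":0.9},{"xyz":[0,0,0.029],"roll":0,"jaw":0.9},{"xyz":[0,0,0.034],"roll":0,"jaw":0.9},{"xyz":[0,0,0.038],"roll":0,"jaw":0.9},{"xyz":[0,0,0.042],"roll":0,"jaw":0.9}]' 20
python3 - <<'E'
from h import *
s=env.state();print(s['ee_pos'])
i,P=cloud('wrist'); cv2.imwrite('pics/w6.png',i)
for v in range(100,225,6):
    r=P[v,290:345]; k=(~np.isnan(r[:,2]))&(abs(r[:,1]+120)<12)&(r[:,0]<s['ee_pos'][0]-15)&(r[:,2]>s['ee_pos'][2]-10)
    if k.sum()<5: continue
    a=r[k]; print(v,k.sum(),'w',np.ptp(a[:,1]).round(1),'x',np.median(a[:,0]).round(1),'z',np.percentile(a[:,2],80).round(1))
E
```

```text
time_s: 18.45
ee_pos: [628.1, -119.1, 96.9]
ee_rot: [179.2, 0.1, 92.2]
force: [11.6, 0.9, 5.4]
gripper_width: 23.3
[ 628.08850601 -119.09210412   96.90497689]
100 41 w 22.3 x 546.9 z 98.1
106 42 w 22.4 x 550.3 z 99.0
112 42 w 22.8 x 553.7 z 103.6
118 41 w 22.7 x 556.9 z 104.0
124 26 w 13.3 x 560.1 z 105.5
130 26 w 13.3 x 563.2 z 105.3
136 26 w 13.3 x 566.3 z 105.7
142 26 w 13.3 x 569.4 z 106.1
148 26 w 13.3 x 572.5 z 106.7
154 26 w 13.3 x 575.6 z 107.1
160 26 w 13.8 x 578.7 z 107.9
166 27 w 13.8 x 581.8 z 108.6
172 26 w 13.3 x 584.8 z 108.7
178 44 w 22.6 x 587.0 z 114.6
184 45 w 23.1 x 590.0 z 115.0
190 44 w 23.2 x 593.0 z 115.4
196 45 w 23.1 x 596.1 z 115.6
202 44 w 22.9 x 599.3 z 115.6
208 44 w 22.9 x 602.3 z 116.0
214 44 w 23.0 x 605.2 z 116.6
220 44 w 23.0 x 608.3 z 117.1
```

```bash
python3 -c "
import cv2;i=cv2.imread('pics/w6.png');cv2.imwrite('pics/w6c.png',cv2.resize(i[40:240,200:440],(720,600),interpolation=3))"
```

```text
(no output)
```

View pics/w6c.png

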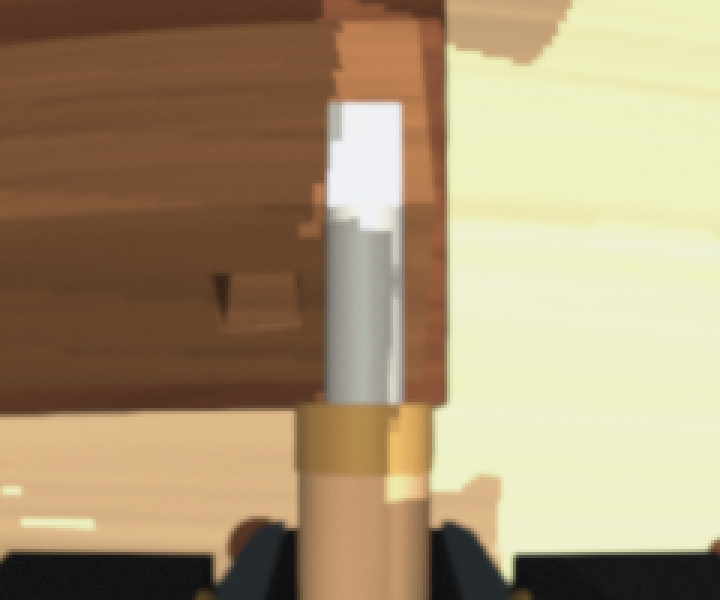

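The shank lies across the rack's ridge at about (365,205) in the crop, with its tip past the ridge at (365,105) and the empty socket beside it at (260,300). The tilt is about 8°. I ease the 12 N side force and press a little further.

```bash
python3 -m pendant '[{"xyz":[0,0.003,-0.002],"roll":0,"jaw":0.9},{"xyz":[0,0.006,-0.002],"roll":0,"jaw":0.9},{"xyz":[0,0.006,0],"roll":0,"jaw":0.9},{"xyz":[0,0.006,0.003],"roll":0,"jaw":0.9},{"xyz":[0,0.006,0.006],"roll":0,"jaw":0.9},{"xyz":[0,0.006,0.009],"roll":0,"jaw":0.9},{"xyz":[0,0.006,0.01],"roll":0,"jaw":0.9},{"xyz":[0,0.006,0.01],"roll":0,"jaw":0.9}]' 20
python3 -m pendant '[{"xyz":[0,0,-0.01],"roll":0,"jaw":0.9},{"xyz":[0,0,-0.03],"roll":0,"jaw":0.9},{"xyz":[0,0.02,-0.07],"roll":0,"jaw":0.9},{"xyz":[0,0.02,-0.11],"roll":0,"jaw":0.9},{"xyz":[0,0.02,-0.15],"roll":0,"jaw":0.9},{"xyz":[0,0.02,-0.19],"roll":0,"jaw":0.9},{"xyz":[0,0.02,-0.23],"roll":0,"jaw":0.9},{"xyz":[0,0.02,-0.25],"roll":0,"jaw":0.9}]' 30
cat > slope.py <<'E'
from h import *
s=env.state();e=s['ee_pos'];print(e,s['qvel'].round(1),s['time_s'])
i,P=cloud('wrist'); cv2.imwrite('pics/w7.png',i); np.savez('w7.npz',i=i,P=P)
A=[]
for v in range(90,225,4):
    r=P[v,285:350]; k=(~np.isnan(r[:,2]))&(abs(r[:,1]-e[1])<14)&(r[:,2]>e[2]-60)&(r[:,2]<e[2]+60)
    if k.sum()<5: continue
    a=r[k]; A.append([v,np.ptp(a[:,1]),np.median(a[:,0]),np.percentile(a[:,2],80)])
A=np.array(A)
for m in(A[:,1]<16,A[:,1]>20):
    if m.sum()>2: f=np.polyfit(A[m,2],A[m,3],1); print(m.sum(),A[m,2:].min(0),A[m,2:].max(0),'slope',np.degrees(np.arctan(f[0])))
E
python3 slope.py
```

```text
time_s: 19.5
ee_pos: [629.0, -118.8, 85.0]
ee_rot: [179.9, 0.0, 92.2]
force: [4.6, 1.4, 1.7]
gripper_width: 23.4
time_s: 20.5
ee_pos: [646.8, -118.2, 336.6]
ee_rot: [-179.9, 0.0, 92.2]
force: [0.3, -0.2, -2.5]
gripper_width: 23.1
[ 646.83400575 -118.17497085  336.64676248] [ -0.1   0.1 -18.5  -0.   20.9   0. ] 20.5
21 [561.76594724 350.99290512] [601.9002605  355.49957296] slope 6.250035654175133
12 [605.73550401 355.99765685] [627.77879035 360.68511864] slope 2.4775117810962577
```

```bash
python3 -m pendant '[{"xyz":[0,0,0],"roll":0,"jaw":0.9},{"xyz":[0,0,0],"roll":0,"jaw":0.9},{"xyz":[0,0,0],"roll":0,"jaw":0.9},{"xyz":[0,0,0],"roll":0,"jaw":0.9},{"xyz":[0,0,0],"roll":0,"jaw":0.9},{"xyz":[0,0,0],"roll":0,"jaw":0.9},{"xyz":[0,0,0],"roll":0,"jaw":0.9},{"xyz":[0,0,0],"roll":0,"jaw":0.9}]' 30
python3 slope.py; python3 - <<'E'
from h import *
a=np.load('w7.npz')['i']; j,Q=cloud('scene'); j2,T=cloud('top')
W=np.zeros((600,800,3),np.uint8); W[:300,:480]=cv2.resize(a,(480,300)); W[300:,:400]=cv2.resize(j[110:320,230:510],(400,300)); W[300:,400:]=cv2.resize(j2[90:330,130:530],(400,300)); cv2.imwrite('pics/f.png',W)
X,Y,Z=Q[...,0],Q[...,1],Q[...,2]
q=Q[(np.hypot(X-531,Y-261)<35)&(Z>205)&(Z<260)];print('square top',len(q),np.median(q,axis=0).round(),q[:,2].max().round())
for n,C in(('scene',Q),('top',T)):
    k=(abs(C[...,1]+118)<25)&(C[...,0]>705)&(C[...,0]<740)&(C[...,2]>300)&(C[...,2]<400); print(n,'knob',k.sum(),np.nanpercentile(C[k],[5,50,95],axis=0).round().tolist() if k.any() else '')
E
```

```text
time_s: 21.55
ee_pos: [648.1, -118.0, 335.0]
ee_rot: [180.0, -0.0, 92.2]
force: [0.6, 0.0, -1.1]
gripper_width: 23.3
[ 648.05093274 -118.01003944  334.9793529 ] [ 0.1 -0.  -0.   0.1  0.  -0.1] 21.55
21 [562.90821635 348.95129085] [603.02793971 353.95020715] slope 6.469298185104796
12 [606.90206855 354.26805033] [629.00288423 358.97993024] slope 1.8351200093415831
square top 133 [533. 263. 226.] 243.0
scene knob 80 [[707.0, -123.0, 341.0], [718.0, -107.0, 358.0], [726.0, -98.0, 367.0]]
top knob 0
```

View pics/f.png

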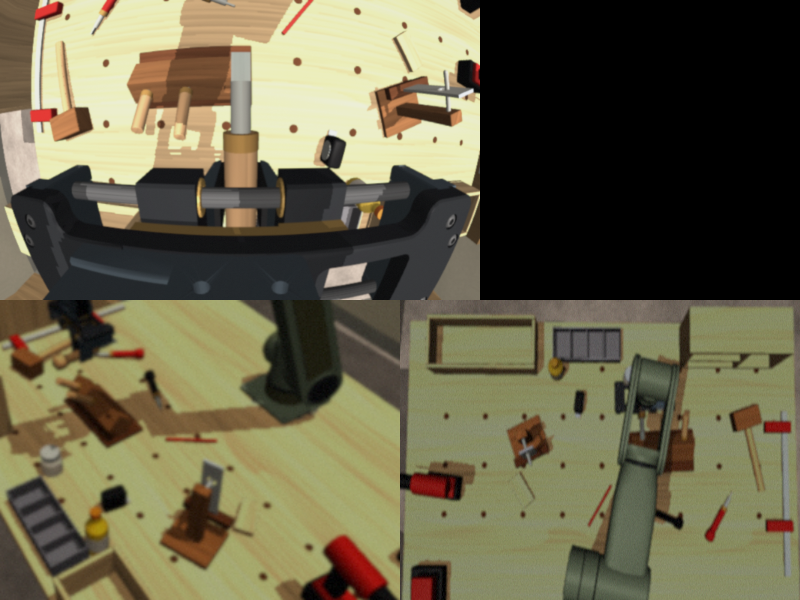

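The chisel is held nearly level, with its tip at (240,65) in the wrist picture. The square hangs on the peg at (440,90), both plain tools are in the rack, and the bystanders look unmoved. Handing in.

```bash
python3 -c "
from workcell import env
print(env.job_done()); s=env.state(); print(s['time_s'],s['ee_pos'],s['gripper_width'],s['force'])"
```

```text
the job is handed in; nothing more can be done
None
the job is handed in; nothing more can be done
```

The T-square hangs on the stand's peg, let go, and the gripper holds the chisel nearly level and still. I handed the job in at about 21.7 s; the interface gives no verdict.

- **T-square:** just after release its blade top was at z ≈ 237 mm, which puts the eye at about 177 mm. The last pictures still show it on the peg. The last scene-camera depth there gave a median of 226 mm and a maximum of 243 mm. That reading was coarse, so I relied on the earlier one.
- **Chisel:** I drew it out of the rack about 43° above level. The gripper can only turn about its vertical axis, so I levelled the chisel by pressing its shank on the empty end of the rack's ridge, with at most about 12 N of side force.
- **Chisel at the end:** it was held at about z 345 mm with 30 N at 23 mm opening, and the arm was at rest. The tilt readings disagreed: 1.8° on the handle, 6.5° on the steel (possibly taper), and about 3° from the knob's height. All are inside the 12° limit.
- **Other things:** the other two rack tools are still in their sockets. No bystander looked moved, but I judged this by eye and did not measure it.

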